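Dock the ward tablet in its charging case

TASK

Open the hinged lid of the charging case all the way, until it meets its stop. Then take the orange tablet out of its desk stand and lower it gently, without dropping it, upright into the slot inside the case until it sits fully home, and let go of it. Leave the lid standing fully open, and leave the blue tablet, the mug, the bottle and the tube rack where they are.

Things in the scene. Friction and masses are not known exactly. Their poses are not given: they have to be found in the camera images.
- lid (a joint): hinge angle of the pale green lid of the charging case, rad: 0 = shut, growing as it opens, 1.75 (100 degrees) = at its stop, just past upright. Starts shut or a little ajar (0 to 0.25). The hinge is stiff: the lid stays wherever it is left; moving it takes about 5 N at the handle
- case: white charging case fixed to the desk, 190 (its x) x 170 (its y) x 135 mm high, walls 6 mm, open top under the lid. Origin: centre of its underside; z up. The lid is hinged along the rim at its +x side, which faces roughly to world +y (robot's left); the lid handle is above the -x side. Inside, a black dock with one upright slot on the centre line, along the case's x
- slot (a point): centre of the slot's floor, 20 mm above the case's underside, axes as the case's. Slot 164 mm long (x), 19 mm wide (y); ribs reach 40 mm above this floor, then sloping white lead-ins up to 51 mm widen the mouth to about 33 mm. The hinge line is 95 mm towards +x and 115.5 mm above. Beside the dock the case is empty for over 50 mm on either side
- lid_handle (a point): middle of the lid's steel bar handle: round, 12 mm thick, 110 mm long, parallel to the hinge line, on two posts at its ends; a 36 mm gap between bar and lid lets a finger behind it. 22 mm in from the lid's free edge; lid shut, it is on top, 189 mm above the desk; at the stop it is on the lid's outer side. Axes are the lid's (z out of its outer face)
- lid_hinge (a point): middle of the hinge line, at the underside of the 12 mm thick lid, 135.5 mm above the desk; axes are the lid's: y along the hinge line, -x towards the free edge 190 mm away. In these axes the middle of the handle bar lies at (-168, 0, +54) mm
- tablet_orange: tablet computer in a rigid orange bumper, loose, a plain slab 150 mm long (its x), 16 mm thick (its y), 110 mm tall (its z), about 0.4 kg. Origin: centre of its lower edge; z up. It stands upright in a low white stand, its top edge free, 120 mm above the desk. Either face may look either way in the slot
- tablet_blue: the same tablet with a blue bumper, in a second stand of the same kind, to be left alone. Origin: centre of its lower edge
- stand_orange: white desk stand, fixed, holding the orange tablet: base 160 (x) x 75 (y) x 10 mm with two cheeks 20 mm apart, along x, up to 40 mm above the desk. Origin: centre of its underside. The tablet's lower edge rests 10 mm above the desk
- stand_blue: the same kind of stand, fixed, holding the blue tablet; the two stands may be either way round, nearer or farther from the robot
- mug: white ceramic mug, 80 mm across, 90 mm high, loose. Origin: centre of its underside
- bottle: clear capped water bottle, 66 mm across, 200 mm high, loose. Origin: centre of its underside
- tube_rack: white rack with capped sample tubes, 110 x 60 mm, 86 mm high, loose. Origin: centre of its underside
Things that resemble listed ones, but are neither listed nor needed, are in the scene too. There is more than one size of the tablet_orange; the one meant has the size given above.

How it is judged (in metres and radians):
On the way, in this order (a step that is already met when the one before it is completed fails the run):
1. the lid is open against its stop (hinge angle over 1.67 of 1.75 rad) (value of joint lid above 1.67 rad), for 0.2 s.
2. the orange tablet sits fully home, upright in the case's slot (z of tablet_orange in the frame of slot between -0.004 and 0.004 m and x of tablet_orange in the frame of slot between -0.012 and 0.012 m and y of tablet_orange in the frame of slot between -0.006 and 0.006 m and angle between tablet_orange's own z axis and vertical below 0.1 rad), for 0.2 s.
At the end, for the whole second after the job is handed in: The orange tablet rests upright in the slot, its lower edge within 4 mm of the slot's floor, within 12 mm of the slot's middle lengthwise and 6 mm crosswise, tilted less than 0.1 rad, still and let go; the lid stands at its stop (over 1.67 of 1.75 rad) (all of step 2 and value of joint lid above 1.67 rad and linear speed of tablet_orange below 0.02 m/s and contact force between the fingers and tablet_orange below 0.1 N); the robot touches nothing.
It fails at once if the blue tablet is disturbed (moved over 25 mm) (distance of tablet_blue from where it was at the start of the episode above 0.025 m).
It fails at once if the mug is moved over 30 mm or tipped (distance of mug from where it was at the start of the episode above 0.03 m or angle between mug's own z axis and vertical above 0.5 rad).
It fails at once if the bottle is moved over 30 mm or tipped (distance of bottle from where it was at the start of the episode above 0.03 m or angle between bottle's own z axis and vertical above 0.5 rad).
It fails at once if the tube rack is moved over 30 mm or tipped (distance of tube_rack from where it was at the start of the episode above 0.03 m or angle between tube_rack's own z axis and vertical above 0.5 rad).
It fails at once if the orange tablet is dropped into the case (faster than 0.5 m/s within 100 mm above its seat) (linear speed of tablet_orange above 0.5 m/s and z of tablet_orange in the frame of slot below 0.1 m and horizontal distance between tablet_orange and slot below 0.08 m).
It also fails if it takes over 64 s, if anything falls off the work surface, if the arm or the gripper's body presses on something with over 40 N, if the wrist force passes 120 N, or if a joint passes its speed limit or range.

ROBOT

A 6-joint arm with a two-finger parallel gripper is mounted at the origin on the work surface. World frame = base frame: x ahead of the robot, y to its left, z up, the work surface at z = 0. Lengths are in mm, angles in degrees, forces in N, time in s.
With the tool pointing down it reaches from about 300 to 850 mm from the base axis. Payload 4.2 kg.
Tool frame: the origin (TCP) lies on the mounting face of the last link; the fingertips stand 191 mm ahead of it and the grasp point (between the pads) lies 172 mm ahead of it; z points along the fingers, y is the direction in which the jaws open and shut (so a half turn about z gives the same grasp; the last joint's range is limited). The gripper opens to 91 mm and grips with 3 to 60 N. Pads are 32 mm wide; open, the fingers measure 118 mm over their backs; the gripper's body (76 mm by 178 mm) begins 60 mm behind the grasp point.
Start: joints at [68.984, 18.312, 89.639, -0, 72.044, -1.146], TCP at [195.433, 540.767, 404.776] pointing down, gripper open.
Joint ranges: [-177.97, 177.97], [-48.28, 115.42], [12.27, 149.76], [-77.06, 257.06], [2.81, 150.46], [-146.56, 146.56]. Speed limits (degrees/s): [147.25, 147.25, 180, 180, 180, 180].

INTERFACE

Orientations are given as [roll, pitch, yaw] about the fixed x, y, z axes, in that order (R = Rz(yaw) Ry(pitch) Rx(roll)).
In Python, from workcell import env gives the robot as it stands.
- The arm moves only by the shell command python3 -m handwheel 'ROWS' [FORCE]. ROWS is JSON, a list of rows, each an object with "gripper": the opening in per cent of the stroke, from 0 (shut) to 100 (fully open); "travel": the shift along the tool's x, y, z in m, a list of three; "twist": the turn about the tool's z in rad. In form: [{"gripper": gripper, "travel": [x, y, z], "twist": twist}, ...]. A call has 1 to 5 rows; each row shifts and turns the commanded pose from where the row before left it, along the tool's axes as they then stand; what a row does not reach is not made up. A row lasts 1/12 s, in which the tool goes at most 41.7 mm and 7.16 degrees, less where a joint would pass 70% of its speed; a pose out of reach is approached as far as the arm can. A call with a gripper value outside its range is refused whole. The fingers move at their own pace and stop on an object; FORCE is the grip in N (left out, the last holds). Time passes only in rows, so rows that do not move let the fingers close. It gives the time, the measured TCP pose, the force and the opening at its end, in the units of the state.
- env.state(): the state, without advancing time (a new reading comes with each control period).
- env.grab_frame(name): name is "side" or "top" or "wrist"; returns a dict with "frame" (384x512x3 uint8, red, green, blue), "intrinsics" (3x3 intrinsics, pixels), "k1" (the pictures are not rectified: a ray, as slopes to the right and down, at radius r is drawn at 1 + k1 r^2 times it, then the intrinsics apply), "extrinsics" (4x4, takes a point from camera to world coordinates). Camera axes: x right, y down, z forward; pixel columns grow to the right and rows downward; lengths in mm; the calibration is good to about 2 mm. A picture is of the moment at which its call begins. There is no depth.
- env.job_done(): hands the job in, once; it reports no verdict.
Trained networks look in the newest picture that a camera, given by its name, has taken for a name from the list of things; names that differ only in an ending like _2 or _b are one class to them, and where a whole thing is asked for, a point or a joint stands for the part that bears it (a point fixed in the world has none). Each returns a list of dicts, best first, with "confidence" (0 to 1); they miss things now and then, are a little off and sometimes report something else, mostly with a low value. They report only what shows in the picture. A call takes as long as a camera call. They do not tell look-alikes from the thing itself.
- env.trace(camera, thing): "pixels" (384x512 bool, what is visible of it) and "uv" ([column, row] in pixels, amid what is visible of it).
- env.pinpoint(camera, thing): "uv" ([column, row] in pixels: a listed point, or the origin of a listed thing).
The state is a dict: "time_s": time; "qpos": joint angles; "qvel": joint speeds; "effort": joint torques, N m; "ee_pos": TCP position; "ee_rot": TCP orientation; "force": force on the tool from outside, world axes, zero at the start; "torque": the same for the moment, N m; "gripper_width": finger opening in mm.
Only numpy, scipy, OpenCV 4.12 (cv2) and the standard library are available. Lean on these libraries where they do the work, as an engineer would, in place of code of your own. Each camera call takes 0.05 s, during which the arm holds its last target. There are 200 camera calls.

## Working session

There is one attempt and no reset: what is moved stays moved. The work goes in short steps, Python scripts to look and compute and a shell command to move; the robot and the scene stay as the last step left them, time stands still between calls to the robot, and variables do not carry over. Pictures are saved under pics/ and viewed, about 8 in all and at most 12, crops included, and the job is handed in when it is done.

```bash
ls; mkdir -p pics; python3 - <<'E'
from workcell import env
import cv2,numpy as np,pickle
print(env.state())
D={}
for c in ["side","top"]:
    f=env.grab_frame(c); D[c]=f
    cv2.imwrite(f"pics/{c}0.png",f["frame"][:,:,::-1])
    print(c,f["intrinsics"].tolist(),f["k1"],np.round(f["extrinsics"],3).tolist())
    for t in ["case","lid","lid_handle","slot","tablet_orange","tablet_blue","stand_orange","stand_blue","mug","bottle","tube_rack","lid_hinge"]:
        try: print(c,t,[(np.round(d["uv"]).tolist(),round(d["confidence"],2)) for d in env.pinpoint(c,t)][:4],'|',[(np.round(d["uv"]).tolist(),int(d["pixels"].sum()),round(d["confidence"],2)) for d in env.trace(c,t)][:4])
        except Exception as e: print(c,t,e)
pickle.dump(D,open("d0.pkl","wb"))
im=np.vstack([D["side"]["frame"],D["top"]["frame"]])
E
```

```text
pics
{'time_s': 0.0, 'qpos': array([ 6.89846551e+01,  1.83505073e+01,  8.97083235e+01, -2.56840933e-03,
        7.20419810e+01, -1.14830405e+00]), 'qvel': array([ 0.04465883,  0.07278232, -0.05942816, -0.01910783, -0.0008163 ,
       -0.06461676]), 'effort': array([-4.43213594e-04, -4.12456870e+01, -2.31971008e+01,  7.28218001e-02,
        4.58362768e-02, -1.51452000e-04]), 'ee_pos': array([195.37105636, 540.60219057, 403.91834969]), 'ee_rot': array([-1.79899160e+02,  4.21094557e-04,  1.60133754e+02]), 'force': array([0.85061127, 0.40321219, 0.51636971]), 'torque': array([0.03220798, 0.02316469, 0.02158003]), 'gripper_width': 91.68191234867211}
side [[358.69537371134106, 0.0, 262.64874051962755], [0.0, 358.69537371134106, 191.33211184852502], [0.0, 0.0, 1.0]] 0.01823042754772743 [[0.839, -0.283, 0.465, 20.727], [-0.544, -0.457, 0.704, -954.207], [0.013, -0.843, -0.538, 809.967], [0.0, 0.0, 0.0, 1.0]]
side case [([235.0, 219.0], 0.87)] | [([234.0, 205.0], 3799, 0.62)]
side lid it knows: bottle, case, lid_handle, lid_hinge, mug, slot, stand_blue, stand_orange, tablet_blue, tablet_orang
[... 1465 characters left out ...]
let_orange [([362.0, 220.0], 0.61), ([298.0, 240.0], 0.53)] | [([366.0, 220.0], 818, 0.84), ([209.0, 217.0], 3198, 0.62), ([303.0, 236.0], 279, 0.56), ([212.0, 218.0], 3159, 0.37)]
top tablet_blue [([291.0, 194.0], 0.72), ([183.0, 218.0], 0.72)] | [([214.0, 216.0], 3276, 0.3)]
top stand_orange [([299.0, 240.0], 0.98)] | [([300.0, 236.0], 706, 0.82), ([295.0, 200.0], 546, 0.75)]
top stand_blue [([293.0, 196.0], 0.78)] | [([292.0, 203.0], 577, 0.65)]
top mug [([133.0, 254.0], 0.83)] | [([130.0, 257.0], 607, 0.91)]
top bottle [([157.0, 144.0], 0.61)] | [([153.0, 143.0], 486, 0.94)]
top tube_rack [([248.0, 152.0], 0.57)] | [([246.0, 151.0], 566, 0.61)]
top lid_hinge [([184.0, 218.0], 0.67)] | []
```

```bash
python3 - <<'E'
import cv2
s=cv2.imread("pics/side0.png")[110:380,100:420]; t=cv2.imread("pics/top0.png")[90:330,90:410]
s=cv2.resize(s,None,fx=2.2,fy=2.2,interpolation=2);cv2.imwrite("pics/s1.png",s)
t=cv2.resize(t,None,fx=2.4,fy=2.4,interpolation=2);cv2.imwrite("pics/t1.png",t)
E
```

```text
(no output)
```

View pics/s1.png

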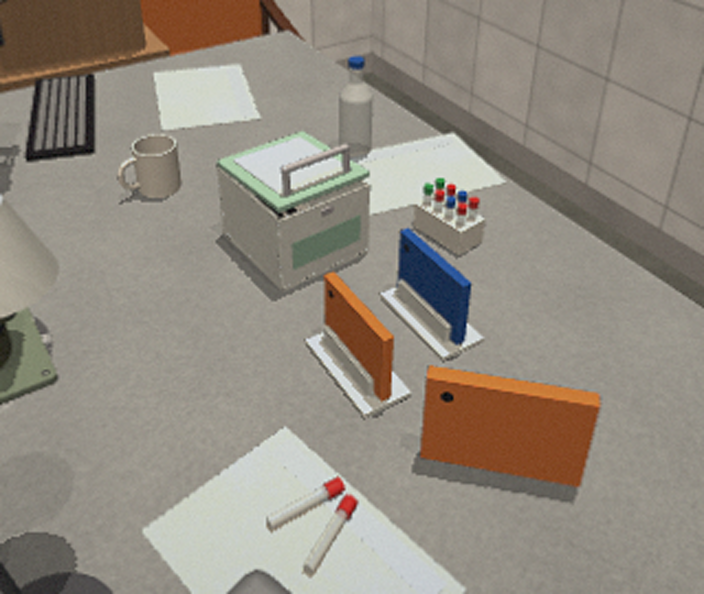

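View pics/t1.png

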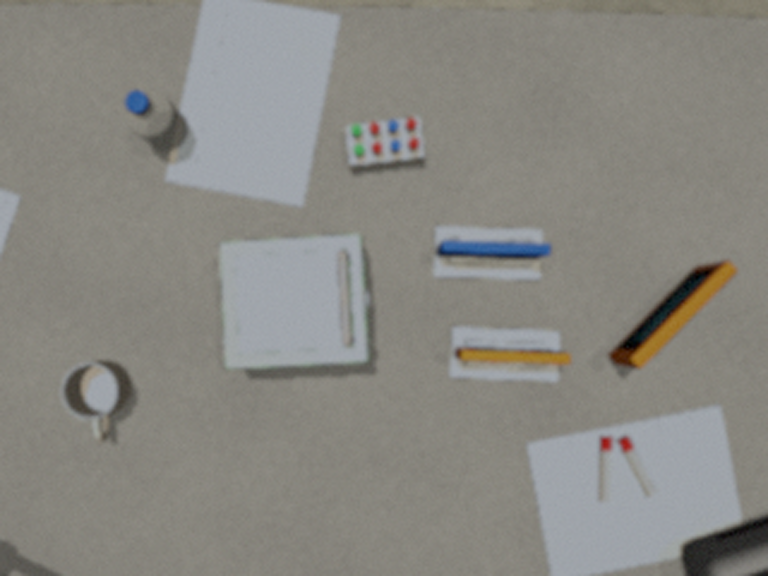

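Side view: the orange tablet in the white stand is at (263,261), a larger loose orange slab lies at (332,304), and the blue tablet is at (300,234). In the top view they are at (303,237), (366,220) and (296,194). The one in the low stand is the target, because the slab at (366,220) is larger and has no stand. Case lid: handle at the −y side (top view 234,214), nearly shut.

```bash
cat > h.py <<'E'
import numpy as np,cv2,pickle
from scipy.optimize import minimize,least_squares
def proj(f,P):
    E=f["extrinsics"];p=(np.asarray(P,float)-E[:3,3])@E[:3,:3]
    s=p[:,:2]/p[:,2:];s=s*(1+f["k1"]*(s**2).sum(1,keepdims=True))
    K=f["intrinsics"];return s*[K[0,0],K[1,1]]+[K[0,2],K[1,2]]
def ray(f,uv):
    K=f["intrinsics"];d=(np.asarray(uv,float)-[K[0,2],K[1,2]])/[K[0,0],K[1,1]];s=d.copy()
    for _ in range(20): s=d/(1+f["k1"]*(s**2).sum())
    E=f["extrinsics"];return E[:3,3],E[:3,:3]@np.r_[s,1]
def onplane(f,uv,z):
    o,d=ray(f,uv);return o+d*(z-o[2])/d[2]
def tri(obs):
    A=np.zeros((3,3));b=np.zeros(3)
    for f,uv in obs:
        o,d=ray(f,uv);d=d/np.linalg.norm(d);M=np.eye(3)-np.outer(d,d);A+=M;b+=M@o
    return np.linalg.solve(A,b)
def box(lx,ly,z0,z1):
    return np.array([[sx*lx/2,sy*ly/2,z] for sx in(-1,1) for sy in(-1,1) for z in(z0,z1)])
def place(P,x,y,a):
    c,s=np.cos(a),np.sin(a);return P@np.array([[c,s,0],[-s,c,0],[0,0,1]])+[x,y,0]
def sil(f,P,S=8):
    m=np.zeros((384,512),np.uint8);h=cv2.convexHull(np.round(proj(f,P)*16).astype(np.int32))
    cv2.fillConvexPoly(m,h,255,cv2.LINE_AA,4);return m/255.
def fitbox(views,B,x0):
    c=lambda p:sum(np.abs(sil(f,place(B,p[0],p[1],p[2]/100))-m).sum() for f,m in views)
    r=minimize(c,x0,method="Nelder-Mead",options=dict(initial_simplex=np.array([x0]+[np.add(x0,d) for d in np.diag([8,8,6.])])))
    return r.x,r.fun,[m.sum() for _,m in views]
E
python3 - <<'E'
from h import *
D=pickle.load(open("d0.pkl","rb"));s,t=D["side"],D["top"]
def omask(f,uv,hue):
    h=cv2.cvtColor(f["frame"],cv2.COLOR_RGB2HSV);m=((abs(h[...,0].astype(int)-hue)<9)&(h[...,1]>120)&(h[...,2]>50)).astype(np.uint8)
    n,l,st,c=cv2.connectedComponentsWithStats(m);i=1+np.argmin(np.linalg.norm(c[1:]-uv,axis=1));print(st[i],c[i]);return (l==i)*1.
for n,us,ut,hue in [("or",(263,261),(303,237),12),("bl",(300,234),(296,194),110)]:
    ms,mt=omask(s,us,hue),omask(t,ut,hue); p0=onplane(t,ut,110)
    print(n,p0,fitbox([(s,ms),(t,mt)],box(150,16,10,120),[p0[0],p0[1],157]),fitbox([(t,mt)],box(150,16,10,120),[p0[0],p0[1],157]))
print("handle",tri([(s,(247,183)),(t,(234,214))]),onplane(t,(234,214),189),"hinge",tri([(s,(216,174)),(t,(184,218))]),onplane(t,(184,218),135.5))
print("case",onplane(s,(235,219),0))
E
```

```text
[247 234  32  58 878] [263.34965831 260.7881549 ]
[281 236  47   6 116] [305.92241379 238.5       ]
or [ 456.82233266 -295.49112946  110.        ] (array([ 453.95632783, -299.2588964 ,  149.60732161]), np.float64(461.92156862745094), [np.float64(878.0), np.float64(116.0)]) (array([ 451.85340799, -301.95861072,  150.35926971]), np.float64(224.14901960784312), [np.float64(116.0)])
[282 214  32  52 794] [297.75062972 237.80856423]
[273 191  46   6 210] [295.57142857 193.56190476]
bl [ 597.49587101 -271.13653615  110.        ] (array([ 605.39345165, -268.04812388,  148.7145864 ]), np.float64(499.42745098039217), [np.float64(794.0), np.float64(210.0)]) (array([ 601.31078132, -271.63295014,  163.82092048]), np.float64(180.47450980392156), [np.float64(210.0)])
handle [532.02992505 -73.95363215 193.23227341] [526.86447535 -70.75585613 189.        ] hinge [508.94885374  90.25595535 154.49379868] [512.41276776  91.3891804  135.5       ]
case [527.87631739  -1.58247922   0.        ]
```

```bash
python3 -m handwheel '[{"gripper":100,"travel":[0,0,-0.025],"twist":-0.11},{"gripper":100,"travel":[0,0,-0.025],"twist":-0.11},{"gripper":100,"travel":[0,0,-0.025],"twist":-0.11},{"gripper":100,"travel":[0,0,0],"twist":-0.12},{"gripper":100,"travel":[0,0,0],"twist":0}]'
cat >> h.py <<'E'
def to(x=None,y=None,z=None,yaw=None):
    from workcell import env
    st=env.state();p=np.array(st["ee_pos"]);a=np.radians(st["ee_rot"][2])
    d=np.array([p[0] if x is None else x,p[1] if y is None else y,p[2] if z is None else z])-p
    X=np.array([np.cos(a),np.sin(a),0]);Y=np.array([np.sin(a),-np.cos(a),0])
    print("tool travel mm",np.round([d@X,d@Y,-d[2]],1),"len",round(np.linalg.norm(d),1),"twist",None if yaw is None else round(-((yaw-np.degrees(a)+180)%360-180)*np.pi/180,4),"at",np.round(p,1),np.round(st["ee_rot"],2),"F",np.round(st["force"],1),"w",round(st["gripper_width"],1),"t",round(st["time_s"],2))
E
python3 -c "
from h import *
to(530,-50,480,186)"
```

```text
time_s: 2.72
ee_pos: [195.4, 540.8, 481.6]
ee_rot: [179.8, 0.1, -174.0]
force: [-0.4, -0.6, -0.0]
gripper_width: 91.0
tool travel mm [-270.7 -622.6    1.6] len 678.9 twist 0.0004 at [195.4 540.8 481.6] [ 1.7981e+02  1.0000e-01 -1.7398e+02] F [-0.4 -0.6 -0. ] w 91.0 t 2.72
```

```bash
for i in 1 2 3 4; do python3 -m handwheel '[{"gripper":100,"travel":[-0.0135,-0.031,0],"twist":0},{"gripper":100,"travel":[-0.0135,-0.031,0],"twist":0},{"gripper":100,"travel":[-0.0135,-0.031,0],"twist":0},{"gripper":100,"travel":[-0.0135,-0.031,0],"twist":0},{"gripper":100,"travel":[-0.0135,-0.031,0],"twist":0}]' | tail -4; done; python3 -m handwheel '[{"gripper":100,"travel":[0,0,0],"twist":0},{"gripper":100,"travel":[0,0,0],"twist":0}]'
python3 - <<'E'
from h import *
from workcell import env
f=env.grab_frame("wrist");pickle.dump(f,open("w1.pkl","wb"));cv2.imwrite("pics/w1.png",f["frame"][:,:,::-1])
to(530,-50,480,186)
print(np.round(f["extrinsics"],2).tolist())
for n,z in [("lid_handle",189),("lid_hinge",135.5),("tablet_orange",10),("case",0)]:
    for d in env.pinpoint("wrist",n): print(n,np.round(d["uv"],1),round(d["confidence"],2),np.round(onplane(f,d["uv"],z),1))
E
```

```text
ee_pos: [278.8, 392.0, 478.7]
ee_rot: [-179.9, -0.1, -174.2]
force: [1.3, 0.3, -0.7]
gripper_width: 91.4
ee_pos: [361.9, 244.7, 478.9]
ee_rot: [-180.0, -0.1, -174.3]
force: [0.8, 0.5, -0.5]
gripper_width: 91.2
ee_pos: [445.0, 97.4, 478.9]
ee_rot: [180.0, -0.1, -174.3]
force: [0.2, 1.1, 0.5]
gripper_width: 91.5
ee_pos: [528.2, -49.8, 478.6]
ee_rot: [180.0, -0.1, -174.3]
force: [0.6, 0.8, 0.3]
gripper_width: 91.5
time_s: 4.55
ee_pos: [528.3, -49.4, 478.2]
ee_rot: [179.9, -0.2, -174.4]
force: [-0.8, 0.6, -0.1]
gripper_width: 91.4
tool travel mm [-2.  -1.9 -1.4] len 3.1 twist -0.0047 at [527.8 -48.4 478.6] [ 1.7992e+02 -1.5000e-01 -1.7427e+02] F [-0.4  0.4 -0.2] w 91.2 t 4.6
[[-0.1, 0.96, 0.26, 455.0], [1.0, 0.09, 0.03, -54.43], [0.0, 0.26, -0.96, 458.01], [0.0, 0.0, 0.0, 1.0]]
lid_handle [244. 192.] 0.88 [531.2 -65.8 189. ]
lid_hinge [390.1 182.6] 0.77 [518.6  99.2 135.5]
lid_hinge [122.3 189.5] 0.68 [ 557.2 -210.1  135.5]
tablet_orange [107.  100.7] 0.69 [ 459.5 -291.4   10. ]
```

View pics/w1.png

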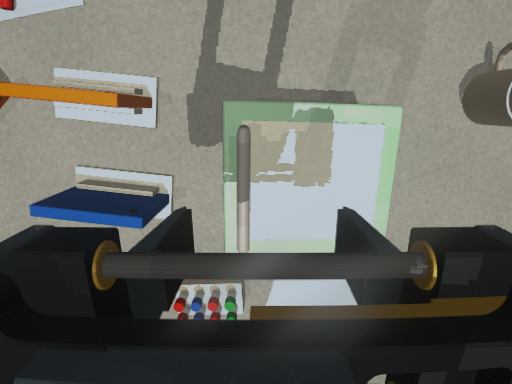

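```bash
cat > fit.py <<'E'
from h import *
D=pickle.load(open("d0.pkl","rb"));s,t=D["side"],D["top"];w=pickle.load(open("w1.pkl","rb"))
# lid axes: y sign: case x->world +y, z up => case y -> world -x.  low world x = +y lid
B1,B2=(-168,55,54),(-168,-55,54)   # bar ends
F1,F2,H1,H2=(-190,85,12),(-190,-85,12),(0,85,12),(0,-85,12)
obs=[(s,B1,(229.5,186.4)),(s,B2,(257.7,177.3)),(t,B1,(235.4,233.8)),(t,B2,(232.9,194.6)),(w,B1,(243,128)),
(s,H1,(199.5,184)),(s,H2,(237.3,170.5)),(s,F2,(267.3,187.3)),(t,H2,(181.7,191.3)),(t,F2,(240,187.9)),(t,F1,(243.3,240)),(t,H1,(183.8,242.9)),(w,F1,(224,102)),(w,H1,(402,107))]
def world(p,P):
    x,y,a,th=p;P=np.array(P,float)
    c,sn=np.cos(th),np.sin(th);u=P[0]*c+P[2]*sn;v=-P[0]*sn+P[2]*c
    return np.array([x+u*np.cos(a)-P[1]*np.sin(a),y+u*np.sin(a)+P[1]*np.cos(a),135.5+v])
def res(p): return np.concatenate([(proj(f,[world(p,P)])[0]-uv)*(1 if f is not w else .6) for f,P,uv in obs])
r=least_squares(res,[515,93,1.67,.1],x_scale=[10,10,.1,.1],loss="soft_l1")
p=r.x;print("hinge",p,np.degrees(p[2:]));print(np.round(res(p).reshape(-1,2),1).tolist())
print("handle",world(p,(-168,0,54)),"slot",p[:2]-95*np.array([np.cos(p[2]),np.sin(p[2])]))
E
python3 fit.py
```

```text
hinge [5.17941206e+02 9.52610846e+01 1.63177900e+00 4.50990982e-02] [93.4940498   2.58398798]
[[-0.2, 0.5], [-0.7, -0.3], [-1.0, -2.3], [-0.0, 1.1], [-1.5, 1.7], [-1.5, -2.8], [0.6, -2.5], [0.7, 0.3], [-0.5, -1.6], [0.4, -1.1], [-0.6, 0.5], [-0.7, 0.0], [-2.2, -3.0], [0.7, -0.8]]
handle [528.02116349 -69.8261219  197.01917359] slot [5.23730970e+02 4.37676921e-01]
```

```bash
python3 -c "
from h import *
to(529,-69,368,183.5)"
```

```text
tool travel mm [  0.6 -22.  111.8] len 113.9 twist 0.043 at [527.3 -47.1 479.8] [ 1.7998e+02 -1.0000e-02 -1.7404e+02] F [0.  1.1 0.2] w 91.2 t 4.8
```

```bash
python3 -m handwheel '[{"gripper":100,"travel":[0,-0.011,0.02],"twist":0.043},{"gripper":60,"travel":[0,-0.011,0.022],"twist":0},{"gripper":50,"travel":[0,0,0.022],"twist":0},{"gripper":50,"travel":[0,0,0.022],"twist":0},{"gripper":50,"travel":[0,0,0],"twist":0}]' 15
python3 - <<'E'
from h import *
from workcell import env
f=env.grab_frame("wrist");cv2.imwrite("pics/w2.png",f["frame"][:,:,::-1])
to(529,-69,368,183.5)
for n in ["lid_handle"]:
    for d in env.pinpoint("wrist",n): print(n,np.round(d["uv"],1),round(d["confidence"],2),np.round(onplane(f,d["uv"],196),1))
E
```

```text
time_s: 5.22
ee_pos: [528.2, -69.1, 389.9]
ee_rot: [179.9, -0.5, -176.5]
force: [-0.8, 0.5, 0.2]
gripper_width: 67.2
tool travel mm [-0.1  0.1 24.2] len 24.2 twist 0.0 at [528.9 -69.2 392.2] [ 179.93   -0.26 -176.5 ] F [-0.  -0.1 -0.3] w 63.4 t 5.27
lid_handle [266.1 232.5] 0.89 [528.8 -65.  196. ]
```

View pics/w2.png

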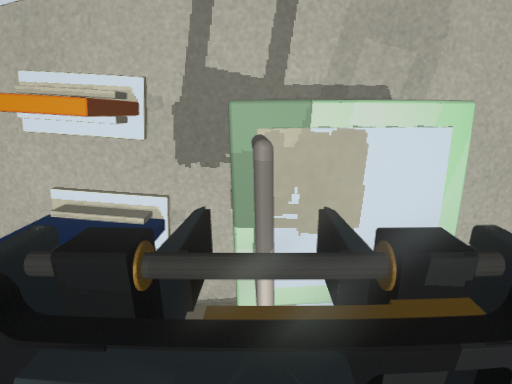

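The bar (u≈263) is centred between the fingers (210 to 320), so I'll descend and grip it.

```bash
python3 -m handwheel '[{"gripper":40,"travel":[0,0.001,0.012],"twist":0},{"gripper":30,"travel":[0,0,0.012],"twist":0},{"gripper":0,"travel":[0,0,0],"twist":0},{"gripper":0,"travel":[0,0,0],"twist":0},{"gripper":0,"travel":[0,0,0],"twist":0}]' 15;  python3 -m handwheel '[{"gripper":0,"travel":[0,0,0],"twist":0},{"gripper":0,"travel":[0,0,0],"twist":0},{"gripper":0,"travel":[0,0,0],"twist":0}]' 15
```

```text
time_s: 5.73
ee_pos: [530.0, -68.9, 371.4]
ee_rot: [-180.0, 0.2, -176.5]
force: [0.3, -0.3, -0.2]
gripper_width: 26.0
time_s: 5.98
ee_pos: [529.8, -68.8, 370.5]
ee_rot: [180.0, 0.1, -176.5]
force: [1.0, 1.5, 0.7]
gripper_width: 11.5
```

```bash
python3 -c "
import numpy as np
f=np.radians(20.4+4.9*np.arange(22))
print(np.round(np.c_[np.degrees(f[1:]),-np.diff(np.cos(f))*176.5,-np.diff(np.sin(f))*176.5],1).tolist())"
python3 -m handwheel '[{"gripper":0,"travel":[0,0.006,-0.0138],"twist":0},{"gripper":0,"travel":[0,0.007,-0.0132],"twist":0},{"gripper":0,"travel":[0,0.0082,-0.0126],"twist":0},{"gripper":0,"travel":[0,0,0],"twist":0}]' 20
```

```text
[[25.3, 5.9, -13.9], [30.2, 7.0, -13.4], [35.1, 8.1, -12.7], [40.0, 9.2, -12.0], [44.9, 10.2, -11.1], [49.8, 11.1, -10.2], [54.7, 11.9, -9.2], [59.6, 12.7, -8.2], [64.5, 13.3, -7.1], [69.4, 13.9, -5.9], [74.3, 14.3, -4.7], [79.2, 14.7, -3.5], [84.1, 14.9, -2.2], [89.0, 15.1, -0.9], [93.9, 15.1, 0.4], [98.8, 15.0, 1.7], [103.7, 14.8, 2.9], [108.6, 14.5, 4.2], [113.5, 14.1, 5.4], [118.4, 13.6, 6.6], [123.3, 13.0, 7.7]]
time_s: 6.32
ee_pos: [528.3, -47.3, 411.0]
ee_rot: [-180.0, 0.1, -176.5]
force: [0.2, -0.9, 1.5]
gripper_width: 11.3
```

```bash
python3 -m handwheel '[{"gripper":0,"travel":[0,0.0092,-0.012],"twist":0},{"gripper":0,"travel":[0,0.0102,-0.0111],"twist":0},{"gripper":0,"travel":[0,0.0111,-0.0102],"twist":0},{"gripper":0,"travel":[0,0.0119,-0.0092],"twist":0}]' 20; python3 -m handwheel '[{"gripper":0,"travel":[0,0.0127,-0.0082],"twist":0},{"gripper":0,"travel":[0,0.0133,-0.0071],"twist":0},{"gripper":0,"travel":[0,0.0139,-0.0059],"twist":0},{"gripper":0,"travel":[0,0.0143,-0.0047],"twist":0}]' 20
python3 - <<'E'
from h import *
from workcell import env
f=env.grab_frame("side");to();cv2.imwrite("pics/s3.png",cv2.resize(f["frame"][80:280,150:400,::-1],None,fx=2.4,fy=2.4))
E
```

```text
time_s: 6.65
ee_pos: [525.7, -7.1, 452.0]
ee_rot: [-179.6, -0.0, -176.5]
force: [-0.1, -6.7, -0.6]
gripper_width: 11.4
time_s: 6.98
ee_pos: [522.1, 47.0, 479.1]
ee_rot: [-179.6, 0.0, -176.6]
force: [-1.6, -7.6, 3.6]
gripper_width: 11.6
tool travel mm [ 0.  0. -0.] len 0.0 twist None at [521.8  49.2 479.8] [-1.7984e+02  6.0000e-02 -1.7649e+02] F [-4.3 -1.5  6.9] w 11.3 t 7.03
```

View pics/s3.png

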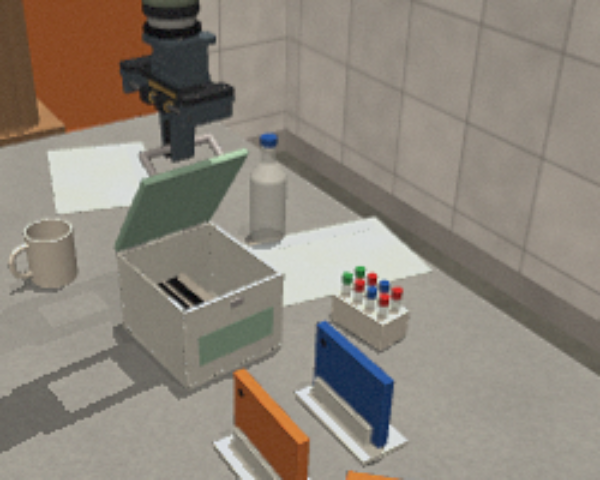

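The lid is about 57° open, the bar is held, and the slot shows inside. I'll continue along the arc.

```bash
python3 -m handwheel '[{"gripper":0,"travel":[0,0.0147,-0.0035],"twist":0},{"gripper":0,"travel":[0,0.0149,-0.0022],"twist":0},{"gripper":0,"travel":[0,0.0151,-0.0009],"twist":0},{"gripper":0,"travel":[0,0.0151,0.0004],"twist":0}]' 20; python3 -m handwheel '[{"gripper":0,"travel":[0,0.015,0.0017],"twist":0},{"gripper":0,"travel":[0,0.0148,0.0029],"twist":0},{"gripper":0,"travel":[0,0.0145,0.0042],"twist":0},{"gripper":0,"travel":[0,0,0],"twist":0}]' 20
```

```text
time_s: 7.37
ee_pos: [518.3, 107.5, 484.6]
ee_rot: [-179.8, -0.0, -176.6]
force: [-2.4, -4.6, 3.4]
gripper_width: 11.5
time_s: 7.7
ee_pos: [515.7, 153.9, 474.5]
ee_rot: [179.9, -0.1, -176.4]
force: [-1.6, 1.7, 1.0]
gripper_width: 11.8
```

```bash
python3 -m handwheel '[{"gripper":0,"travel":[0,0.0071,0.0027],"twist":0},{"gripper":0,"travel":[0,0.007,0.0029],"twist":0},{"gripper":0,"travel":[0,0,0],"twist":0}]' 20; python3 -m handwheel '[{"gripper":0,"travel":[0,0.006,0.003],"twist":0},{"gripper":0,"travel":[0,0.004,0.002],"twist":0},{"gripper":0,"travel":[0,0,0],"twist":0}]' 20
```

```text
time_s: 7.95
ee_pos: [514.9, 166.8, 469.0]
ee_rot: [180.0, -0.1, -176.5]
force: [-3.5, 1.0, 1.4]
gripper_width: 11.5
time_s: 8.2
ee_pos: [514.3, 176.5, 464.0]
ee_rot: [-180.0, -0.2, -176.5]
force: [-5.2, 0.4, 0.7]
gripper_width: 11.2
```

```bash
python3 -m handwheel '[{"gripper":0,"travel":[0,0.003,0.0017],"twist":0},{"gripper":0,"travel":[0,0.003,0.0018],"twist":0},{"gripper":0,"travel":[0,0,0],"twist":0}]' 20; python3 -m handwheel '[{"gripper":0,"travel":[0,0.003,0.0018],"twist":0},{"gripper":0,"travel":[0,0.002,0.001],"twist":0},{"gripper":0,"travel":[0,0,0],"twist":0}]' 20
```

```text
time_s: 8.45
ee_pos: [513.8, 179.8, 462.9]
ee_rot: [-179.5, -0.0, -176.6]
force: [-7.6, -12.7, 12.6]
gripper_width: 12.0
time_s: 8.7
ee_pos: [513.5, 181.6, 462.5]
ee_rot: [-179.0, 0.1, -176.6]
force: [-7.8, -25.2, 23.7]
gripper_width: 11.8
```

```bash
python3 -m handwheel '[{"gripper":0,"travel":[0,-0.003,-0.0015],"twist":0},{"gripper":0,"travel":[0,0,0],"twist":0},{"gripper":28,"travel":[0,0,0],"twist":0},{"gripper":28,"travel":[0,0,0],"twist":0},{"gripper":28,"travel":[0,0,0],"twist":0}]' 20; python3 -m handwheel '[{"gripper":28,"travel":[0,0,0],"twist":0},{"gripper":28,"travel":[0,0,0],"twist":0}]'
```

```text
time_s: 9.12
ee_pos: [515.0, 184.0, 460.0]
ee_rot: [179.9, 0.2, -176.6]
force: [-0.0, 0.5, -0.1]
gripper_width: 25.4
time_s: 9.28
ee_pos: [514.7, 184.7, 459.4]
ee_rot: [180.0, 0.0, -176.6]
force: [0.5, 0.3, -0.3]
gripper_width: 25.3
```

```bash
python3 -m handwheel '[{"gripper":28,"travel":[0,-0.003,-0.01],"twist":0},{"gripper":28,"travel":[0,0,-0.02],"twist":0},{"gripper":28,"travel":[0,0,-0.03],"twist":0},{"gripper":28,"travel":[0,0,-0.03],"twist":0},{"gripper":28,"travel":[0,0,-0.03],"twist":0}]'
python3 - <<'E'
from h import *
from workcell import env
D={}
for c in("side","top"): 
    D[c]=env.grab_frame(c)
    for n in("lid_handle","lid_hinge","slot","case"):
        for d in env.pinpoint(c,n): print(c,n,np.round(d["uv"],1),round(d["confidence"],2)); D[c][n]=D[c].get(n,d["uv"])
pickle.dump(D,open("d1.pkl","wb"))
for n in("lid_handle","slot","lid_hinge"):
    if n in D["side"] and n in D["top"]: print(n,tri([(D["side"],D["side"][n]),(D["top"],D["top"][n])]))
to()
a=cv2.resize(D["side"]["frame"][80:280,150:400,::-1],None,fx=2,fy=2);b=cv2.resize(D["top"]["frame"][160:280,120:260,::-1],None,fx=2,fy=2)
o=np.zeros((400,780,3),np.uint8);o[:,:500]=a;o[:240,500:]=b;cv2.imwrite("pics/s4.png",o)
E
```

```text
time_s: 9.7
ee_pos: [514.3, 181.5, 581.7]
ee_rot: [180.0, 0.0, -176.5]
force: [0.9, 0.2, 0.1]
gripper_width: 25.9
side lid_handle [205.1 131.4] 0.88
side lid_hinge [217.1 174.5] 0.8
side lid_hinge [297.  255.2] 0.58
side slot [237.1 213.5] 0.69
side case [233.7 220.9] 0.57
side case [295.2 250.3] 0.21
top lid_handle [147.5 216.8] 0.82
top case [217.3 218.4] 0.91
lid_handle [511.96242504 173.39780834 290.64748928]
tool travel mm [ 0.  0. -0.] len 0.0 twist None at [514.6 181.5 578.7] [-1.7997e+02 -1.2000e-01 -1.7655e+02] F [ 0.2 -0.2  0.1] w 25.7 t 10.2
```

View pics/s4.png

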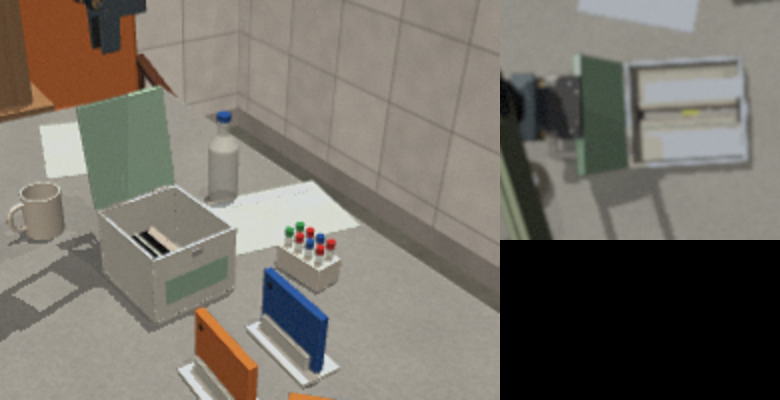

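The lid stands fully open, with the handle triangulated at (512,173,291) against about (512,178,291) predicted. Next I'll turn for the tablet.

```bash
for i in 1 2 3; do python3 -m handwheel '[{"gripper":60,"travel":[0,0,0],"twist":0.114},{"gripper":60,"travel":[0,0,0],"twist":0.114},{"gripper":60,"travel":[0,0,0],"twist":0.114},{"gripper":60,"travel":[0,0,0],"twist":0.114},{"gripper":60,"travel":[0,0,0],"twist":0.114}]'|tail -5; done
python3 -c "
from h import *
to(454,-299,430,85.7)"
```

```text
time_s: 10.62
ee_pos: [514.6, 181.5, 579.1]
ee_rot: [-180.0, -0.0, 150.5]
force: [-0.0, -0.4, -0.3]
gripper_width: 53.9
time_s: 11.03
ee_pos: [514.6, 181.5, 579.2]
ee_rot: [-179.9, -0.0, 117.8]
force: [-0.5, -0.1, -0.0]
gripper_width: 54.7
time_s: 11.45
ee_pos: [514.6, 181.5, 579.1]
ee_rot: [-179.9, 0.0, 85.2]
force: [-0.3, -0.1, 0.3]
gripper_width: 54.6
tool travel mm [-483.9  -19.7  149.1] len 506.8 twist -0.0096 at [514.6 181.5 579.1] [-1.7993e+02  2.0000e-02  8.5150e+01] F [-0.3 -0.1  0.3] w 54.6 t 11.45
```

```bash
python3 -m handwheel '[{"gripper":60,"travel":[-0.038,0,0],"twist":0},{"gripper":60,"travel":[-0.038,0,0],"twist":0},{"gripper":60,"travel":[-0.038,0,0],"twist":0},{"gripper":60,"travel":[-0.038,0,0],"twist":0},{"gripper":60,"travel":[-0.038,0,0],"twist":0}]'; python3 -m handwheel '[{"gripper":60,"travel":[0,0,0],"twist":0},{"gripper":60,"travel":[0,0,0],"twist":0}]' | tail -4
python3 - <<'E'
from h import *
from workcell import env
f=env.grab_frame("wrist");pickle.dump(f,open("w5.pkl","wb"));cv2.imwrite("pics/w5.png",f["frame"][:,:,::-1])
to()
for n,z in [("slot",20),("case",0),("lid_hinge",135.5),("tablet_orange",10),("stand_orange",0)]:
    for d in env.pinpoint("wrist",n): print(n,np.round(d["uv"],1),round(d["confidence"],2),np.round(onplane(f,d["uv"],z),1))
E
```

```text
time_s: 11.87
ee_pos: [499.0, -9.4, 579.3]
ee_rot: [-180.0, -0.0, 85.5]
force: [0.4, -0.2, 0.0]
gripper_width: 54.8
ee_pos: [499.3, -9.5, 579.4]
ee_rot: [-180.0, -0.0, 85.3]
force: [0.6, -0.1, 0.1]
gripper_width: 55.1
tool travel mm [ 0.  0. -0.] len 0.0 twist None at [499.5  -8.4 579.4] [-1.7996e+02 -4.0000e-02  8.5380e+01] F [ 0.5 -0.1  1. ] w 54.4 t 12.08
slot [275.4 144.4] 0.95 [522.2   6.6  20. ]
case [275.7 144.6] 0.59 [523.4   4.    0. ]
lid_hinge [276.3 146.2] 0.42 [520.   16.9 135.5]
tablet_orange [320.8 267.6] 0.74 [ 600.4 -262.3   10. ]
tablet_orange [254.7 285.3] 0.7 [ 456.  -293.6   10. ]
stand_orange [256.8 282.2] 0.85 [ 460.4 -292.7    0. ]
```

View pics/w5.png

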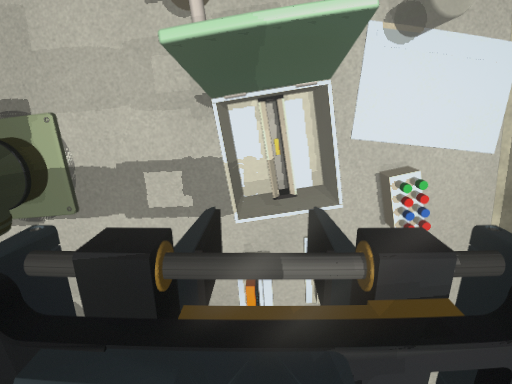

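```bash
cat fit.py >/dev/null; python3 - <<'E'
from h import *
f=pickle.load(open("w5.pkl","rb"))
h=lambda P,p:place(np.array([P],float),*p)[0]
obs=[((95,85,135),(214,101)),((95,-85,135),(330,82.5)),((-95,-85,135),(342,208)),((-95,85,135),(237.5,221))]
r=least_squares(lambda p:np.concatenate([proj(f,[h(P,p)])[0]-uv for P,uv in obs]),[524,0,1.63],x_scale=[10,10,.1])
print("rim",r.x,np.degrees(r.x[2]),r.fun.round(1))
print("rim corners world",[onplane(f,uv,135).round(1).tolist() for _,uv in obs])
a,b=onplane(f,(274,97),60),onplane(f,(287.5,193),60);print("slot ends",a,b,(a+b)/2,np.degrees(np.arctan2(*(a-b)[1::-1])))
D=pickle.load(open("d1.pkl","rb"));print("side slot",onplane(D["side"],D["side"]["slot"],20),"top case",onplane(D["top"],D["top"]["case"],0))
h=cv2.cvtColor(f["frame"],cv2.COLOR_RGB2GRAY)
for v in (110,130,150,170,185): print(v,h[v,255:305].tolist())
E
```

```text
rim [525.94431608   0.82741447   1.6400714 ] 93.96916912177174 [-2.1 -1.3  2.2 -1.8  1.7  0.9 -1.9  3.5]
rim corners world [[437.2, 87.6, 135.0], [601.0, 99.3, 135.0], [614.8, -86.3, 135.0], [451.3, -94.3, 135.0]]
slot ends [524.50553074  89.17418235  60.        ] [536.41586838 -76.93108984  60.        ] [530.46069956   6.12154626  60.        ] 94.10129159198613
side slot [5.38598297e+02 4.57057928e-01 2.00000000e+01] top case [514.36328014  -6.59165933   0.        ]
110 [198, 189, 188, 176, 178, 215, 205, 188, 189, 188, 174, 156, 165, 165, 165, 165, 166, 166, 142, 100, 100, 91, 67, 126, 173, 173, 173, 173, 193, 215, 220, 221, 221, 222, 221, 221, 221, 221, 221, 221, 221, 221, 222, 222, 222, 221, 222, 222, 217, 205]
130 [222, 221, 221, 217, 205, 207, 197, 199, 219, 212, 198, 198, 200, 187, 169, 173, 172, 173, 173, 173, 173, 151, 111, 107, 87, 70, 135, 182, 183, 182, 182, 202, 220, 222, 222, 221, 222, 222, 222, 222, 222, 222, 222, 222, 222, 222, 221, 221, 222, 221]
150 [222, 222, 223, 222, 222, 215, 199, 200, 200, 194, 179, 195, 216, 203, 200, 200, 189, 168, 167, 168, 180, 192, 191, 191, 168, 116, 106, 87, 91, 148, 182, 181, 182, 192, 211, 221, 222, 222, 222, 222, 222, 222, 222, 222, 222, 222, 221, 222, 222, 222]
170 [199, 198, 199, 198, 198, 197, 196, 195, 196, 198, 196, 196, 190, 164, 154, 163, 145, 141, 141, 141, 137, 144, 162, 162, 161, 162, 143, 108, 107, 103, 82, 91, 151, 182, 182, 182, 191, 210, 221, 222, 222, 222, 222, 222, 222, 222, 222, 222, 222, 221]
185 [176, 177, 178, 179, 178, 176, 176, 176, 177, 177, 178, 176, 174, 174, 174, 162, 152, 165, 150, 140, 141, 140, 125, 118, 144, 144, 145, 145, 145, 128, 95, 94, 80, 83, 144, 182, 181, 181, 190, 211, 220, 222, 221, 221, 221, 222, 222, 222, 221, 222]
```

```bash
python3 - <<'E'
from h import *
f=pickle.load(open("w5.pkl","rb"))
for v,l,r in((130,269,286.2),(150,271.8,288.7),(170,274.8,291.5)):
    a,b=onplane(f,(l,v),71),onplane(f,(r,v),71);print(v,a.round(1),b.round(1),((a+b)/2).round(1))
to(455,-297,430,86)
E
```

```text
130 [511.9  36.9  71. ] [540.3  34.6  71. ] [526.1  35.8  71. ]
150 [514.1   3.5  71. ] [542.4   1.2  71. ] [528.2   2.3  71. ]
170 [516.6 -31.1  71. ] [545.1 -33.4  71. ] [530.8 -32.3  71. ]
tool travel mm [-292.8  -22.2  149.6] len 329.5 twist -0.0072 at [499.7  -6.8 579.6] [-1.7999e+02 -1.0000e-02  8.5590e+01] F [-0.2 -0.4  0.1] w 54.7 t 12.33
```

```bash
for i in 1 2; do python3 -m handwheel '[{"gripper":60,"travel":[-0.0293,-0.0022,0.015],"twist":0},{"gripper":60,"travel":[-0.0293,-0.0022,0.015],"twist":0},{"gripper":60,"travel":[-0.0293,-0.0022,0.015],"twist":0},{"gripper":60,"travel":[-0.0293,-0.0022,0.015],"twist":0},{"gripper":60,"travel":[-0.0293,-0.0022,0.015],"twist":0}]'|tail -5; done;  python3 -m handwheel '[{"gripper":60,"travel":[0,0,0],"twist":0},{"gripper":60,"travel":[0,0,0],"twist":0}]' | tail -4
python3 - <<'E'
from h import *
from workcell import env
f=env.grab_frame("wrist");pickle.dump(f,open("w6.pkl","wb"));cv2.imwrite("pics/w6.png",f["frame"][:,:,::-1])
to()
for n,z in [("tablet_orange",10),("stand_orange",0)]:
    for d in env.pinpoint("wrist",n): print(n,np.round(d["uv"],1),round(d["confidence"],2),np.round(onplane(f,d["uv"],z),1))
E
```

```text
time_s: 12.75
ee_pos: [476.9, -153.3, 504.1]
ee_rot: [180.0, -0.0, 85.6]
force: [0.5, -0.6, 0.5]
gripper_width: 54.7
time_s: 13.17
ee_pos: [454.6, -298.8, 429.0]
ee_rot: [180.0, -0.0, 85.6]
force: [1.1, 0.2, 0.3]
gripper_width: 54.9
ee_pos: [454.7, -298.7, 428.5]
ee_rot: [-179.9, -0.1, 85.4]
force: [0.1, -0.3, 0.4]
gripper_width: 55.0
tool travel mm [ 0.  0. -0.] len 0.0 twist None at [ 454.9 -297.9  429.4] [-1.7997e+02 -6.0000e-02  8.5480e+01] F [0.1 0.1 0.6] w 54.6 t 13.38
tablet_orange [265.9 167.4] 0.97 [ 457.4 -296.8   10. ]
tablet_orange [312.2 298.4] 0.79 [ 514.8 -514.5   10. ]
stand_orange [265.1 167.3] 0.55 [ 456.2 -298.4    0. ]
stand_orange [264.4 170.8] 0.37 [ 454.8 -303.4    0. ]
```

View pics/w6.png

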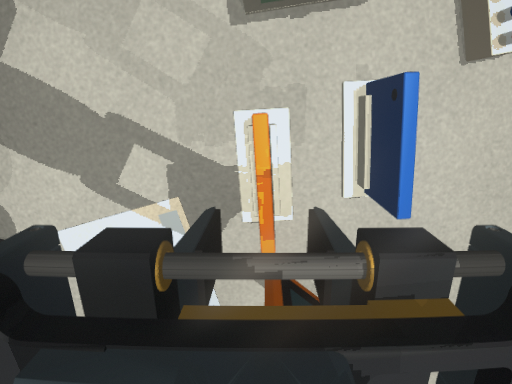

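```bash
python3 - <<'E'
from h import *
f=pickle.load(open("w6.pkl","rb"))
h=cv2.cvtColor(f["frame"],cv2.COLOR_RGB2HSV);m=(h[...,0]<20)&(h[...,1]>130)&(h[...,2]>60)
for v in list(range(108,118,2))+[130,150,170,190,210,230,245]:
    c=np.where(m[v,235:300])[0]+235
    if len(c): 
        a,b=onplane(f,(c[0]-.5,v),120),onplane(f,(c[-1]+.5,v),120);print(v,c[0],c[-1],a.round(1)[:2],b.round(1)[:2],((a+b)/2).round(1)[:2])
E
```

```text
114 253 266 [ 449.8 -222.8] [ 463.3 -223.9] [ 456.6 -223.4]
116 252 267 [ 448.7 -224.6] [ 464.1 -225.9] [ 456.4 -225.3]
130 253 268 [ 448.5 -238. ] [ 464.1 -239.3] [ 456.3 -238.6]
150 254 269 [ 447.7 -257.6] [ 463.6 -258.9] [ 455.7 -258.2]
170 256 270 [ 448.  -277.9] [ 463.1 -279.1] [ 455.5 -278.5]
190 257 271 [ 447.1 -298.9] [ 462.6 -300.1] [ 454.8 -299.5]
210 258 272 [ 446.3 -320.6] [ 462.  -321.9] [ 454.2 -321.2]
230 260 273 [ 446.5 -343.3] [ 461.5 -344.5] [ 454.  -343.9]
245 261 274 [ 446.1 -361. ] [ 461.3 -362.2] [ 453.7 -361.6]
```

Target tablet's top edge is at (253–267,114) to (274,250), giving centre (455,−297), yaw about 88.8° and a thickness of about 15.5 mm, which matches. I'm going down.

```bash
python3 -m handwheel '[{"gripper":60,"travel":[0,0,0.03],"twist":-0.055},{"gripper":60,"travel":[0,0,0.03],"twist":0},{"gripper":60,"travel":[0,0,0.03],"twist":0},{"gripper":60,"travel":[0,0,0.03],"twist":0},{"gripper":60,"travel":[0,0,0],"twist":0}]'; python3 -c "
from h import *
to(455,-297.4,272,88.7)"
```

```text
time_s: 13.9
ee_pos: [453.5, -296.0, 305.4]
ee_rot: [-179.5, -0.3, 88.7]
force: [-0.8, 0.4, -0.6]
gripper_width: 54.7
tool travel mm [-1.4  1.5 33.4] len 33.4 twist 0.0007 at [ 453.5 -296.   305.4] [-179.53   -0.33   88.74] F [-0.8  0.4 -0.6] w 54.7 t 13.9
```

```bash
python3 -m handwheel '[{"gripper":60,"travel":[-0.001,0,0.017],"twist":0},{"gripper":60,"travel":[0,0,0.017],"twist":0},{"gripper":10,"travel":[0,0,0],"twist":0},{"gripper":10,"travel":[0,0,0],"twist":0},{"gripper":10,"travel":[0,0,0],"twist":0}]' 25;python3 -m handwheel '[{"gripper":10,"travel":[0,0,0],"twist":0},{"gripper":10,"travel":[0,0,0],"twist":0},{"gripper":10,"travel":[0,0,0],"twist":0},{"gripper":10,"travel":[0,0,0],"twist":0},{"gripper":10,"travel":[0,0,0],"twist":0}]' 25; python3 -c "
from h import *
to(455,-297.4,272,88.7)"
```

```text
time_s: 14.32
ee_pos: [455.2, -299.2, 277.8]
ee_rot: [179.8, 0.1, 88.7]
force: [-1.0, -0.0, 2.0]
gripper_width: 37.6
time_s: 14.73
ee_pos: [454.5, -299.4, 276.5]
ee_rot: [180.0, 0.0, 88.6]
force: [-1.0, 0.4, 5.0]
gripper_width: 15.8
tool travel mm [2.  0.4 4.5] len 5.0 twist -0.0013 at [ 454.5 -299.4  276.5] [1.7995e+02 3.0000e-02 8.8630e+01] F [-1.   0.4  5. ] w 15.8 t 14.73
```

```bash
python3 -m handwheel '[{"gripper":10,"travel":[0,0,-0.008],"twist":0},{"gripper":10,"travel":[0,0,-0.012],"twist":0},{"gripper":10,"travel":[0,0,-0.02],"twist":0},{"gripper":10,"travel":[0,0,-0.03],"twist":0},{"gripper":10,"travel":[0,0,-0.03],"twist":0}]' 30;python3 -m handwheel '[{"gripper":10,"travel":[0,0,-0.03],"twist":0},{"gripper":10,"travel":[0,0,-0.025],"twist":0},{"gripper":10,"travel":[0,0,-0.02],"twist":0},{"gripper":10,"travel":[0,0,0],"twist":-0.085},{"gripper":10,"travel":[0,0,0],"twist":0}]' 30
python3 - <<'E'
from h import *
from workcell import env
to(527,2,450,93.8)
f=env.grab_frame("wrist");pickle.dump(f,open("w7.pkl","wb"))
st=env.state();z=st["ee_pos"][2]-276.5+120
h=cv2.cvtColor(f["frame"],cv2.COLOR_RGB2HSV);m=(h[...,0]<20)&(h[...,1]>130)&(h[...,2]>60)
a=np.radians(st["ee_rot"][2])
for v in list(range(40,130,5))+[150,170,190,210]:
    c=np.where(m[v,225:310])[0]+225
    if len(c)>5:
        q=(onplane(f,(c[0]-.5,v),z)+onplane(f,(c[-1]+.5,v),z))/2-st["ee_pos"]; print(v,c[0],c[-1],np.round([q@[np.cos(a),np.sin(a),0],q@[np.sin(a),-np.cos(a),0]],1))
E
```

```text
time_s: 15.15
ee_pos: [454.0, -299.0, 375.5]
ee_rot: [-179.8, -0.1, 88.6]
force: [1.6, -0.6, -4.1]
gripper_width: 15.8
time_s: 15.57
ee_pos: [454.3, -299.2, 451.7]
ee_rot: [179.9, 0.1, 93.6]
force: [0.4, -0.7, -3.5]
gripper_width: 15.5
tool travel mm [296.1  91.4   1.7] len 309.9 twist -0.0039 at [ 454.3 -299.2  451.7] [1.7992e+02 5.0000e-02 9.3570e+01] F [ 0.4 -0.7 -3.5] w 15.5 t 15.57
115 248 280 [75.1  1.4]
120 248 280 [72.8  1.4]
125 248 280 [70.6  1.4]
150 248 280 [58.9  1.5]
170 248 280 [49.3  1.5]
190 249 279 [39.3  1.5]
210 248 280 [28.9  1.5]
```

```bash
python3 -m handwheel '[{"gripper":10,"travel":[0.02,0.006,0],"twist":0},{"gripper":10,"travel":[0.03,0.009,0],"twist":0},{"gripper":10,"travel":[0.03,0.009,0],"twist":0},{"gripper":10,"travel":[0.03,0.0095,0],"twist":0},{"gripper":10,"travel":[0.03,0.0095,0],"twist":0}]' 30;python3 -m handwheel '[{"gripper":10,"travel":[0.03,0.0095,0],"twist":0},{"gripper":10,"travel":[0.03,0.0095,0],"twist":0},{"gripper":10,"travel":[0.03,0.0095,0],"twist":0},{"gripper":10,"travel":[0.03,0.009,0],"twist":0},{"gripper":10,"travel":[0.02,0.006,0],"twist":0}]' 30;python3 -m handwheel '[{"gripper":10,"travel":[0.014,0.0045,0],"twist":0},{"gripper":10,"travel":[0,0,0],"twist":0},{"gripper":10,"travel":[0,0,0],"twist":0}]' 30
python3 - <<'E'
from h import *
from workcell import env
to(527,0.5,450,93.8)
f=env.grab_frame("wrist");g=env.grab_frame("side");t=env.grab_frame("top");pickle.dump((f,g,t),open("w8.pkl","wb"))
o=np.zeros((600,800,3),np.uint8)
o[:300,:400]=cv2.resize(f["frame"],(400,300));o[:300,400:]=cv2.resize(g["frame"][70:250,140:380],(400,300));o[300:,:400]=cv2.resize(t["frame"][150:285,140:320],(400,300))
cv2.imwrite("pics/m8.png",o[:,:,::-1])
E
```

```text
time_s: 16.03
ee_pos: [488.6, -155.6, 449.1]
ee_rot: [-179.8, -0.1, 93.3]
force: [-0.0, 0.3, -3.7]
gripper_width: 16.2
time_s: 16.45
ee_pos: [523.7, -12.0, 449.1]
ee_rot: [-179.8, -0.1, 93.4]
force: [-0.2, 0.4, -3.3]
gripper_width: 15.5
time_s: 16.7
ee_pos: [527.2, 0.2, 449.4]
ee_rot: [-179.8, 0.0, 93.5]
force: [-0.5, -0.7, -4.1]
gripper_width: 16.3
tool travel mm [ 0.3 -0.2 -0.6] len 0.7 twist -0.0049 at [5.272e+02 2.000e-01 4.494e+02] [-1.7981e+02  2.0000e-02  9.3520e+01] F [-0.5 -0.7 -4.1] w 16.3 t 16.7
```

View pics/m8.png

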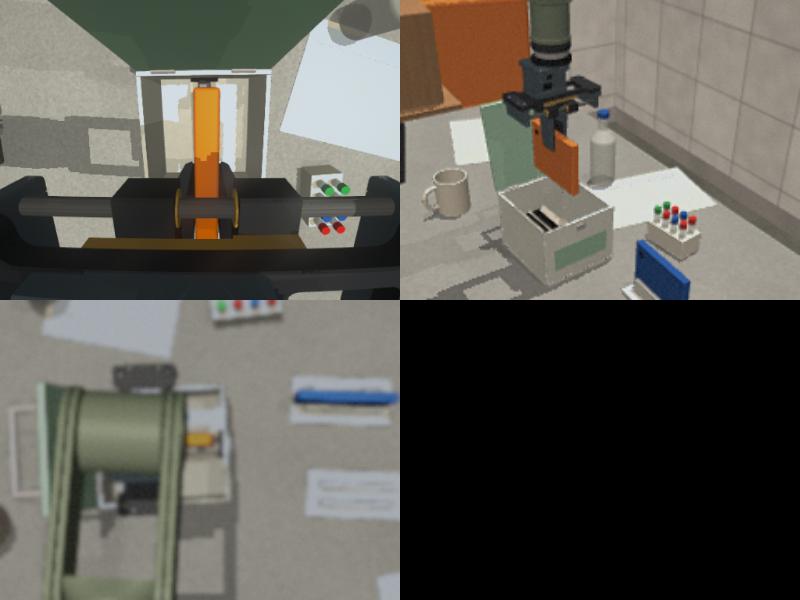

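```bash
python3 - <<'E'
from h import *
f,g,t=pickle.load(open("w8.pkl","rb"))
cv2.imwrite("pics/w9.png",cv2.resize(f["frame"][80:240,165:360,::-1],None,fx=4,fy=3.7,interpolation=cv2.INTER_NEAREST)[:600])
E
```

```text
(no output)
```

View pics/w9.png

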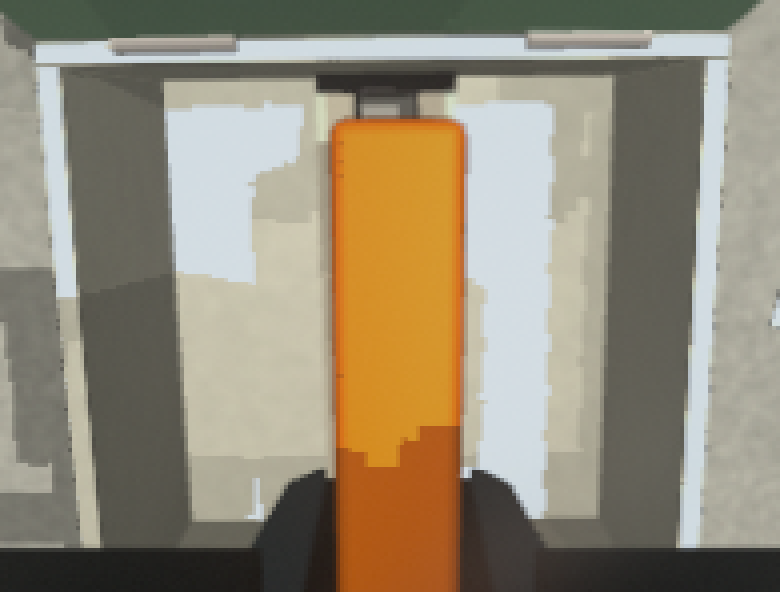

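```bash
python3 - <<'E'
from h import *
f,g,t=pickle.load(open("w8.pkl","rb"))
T=np.array([527.2,.2,449.4]);a=np.radians(93.5)
def tl(x,y,z):
    q=onplane(f,(165+x/4,80+y/3.7),z);d=q-T;return np.round([d@[np.cos(a),np.sin(a),0],d@[np.sin(a),-np.cos(a),0]],1)
print("tablet end",tl(333,120,293),tl(465,120,293), tl(335,420,293),tl(461,420,293))
for z in(20,60,71): print(z,"blackend",tl(317,75,z),tl(455,75,z),"slot",tl(356,90,z),tl(417,90,z),"mouth",tl(318,140,z),tl(455,100,z))
print("backwall out/in rim",tl(36,43,135),tl(730,35,135),tl(60,65,135),tl(706,60,135))
print("floor corners",tl(163,80,6),tl(613,75,6),tl(192,520,6),tl(598,517,6))
print("rim low end",tl(82,545,135),tl(698,545,135))
E
```

```text
tablet end [76.4 -6.4] [76.4  8.6] [38.1 -6.7] [38.1  8.7]
20 blackend [ 91.5 -27. ] [91.5 19.8] slot [ 86.2 -13.8] [86.2  6.9] mouth [ 68.2 -27. ] [82.6 19.9]
60 blackend [ 90.1 -24.2] [90.1 18. ] slot [ 85.2 -12.3] [85.3  6.4] mouth [ 69.  -24.2] [82.1 18.1]
71 blackend [ 89.7 -23.5] [89.7 17.5] slot [ 85.  -11.9] [85.   6.2] mouth [ 69.3 -23.5] [81.9 17.5]
backwall out/in rim [ 96.  -87.5] [98.  81.2] [ 90.3 -81.9] [91.6 75.7]
floor corners [ 90.4 -82.2] [92.3 75.9] [-88.  -79.8] [-86.3  78.6]
rim low end [-45.7 -85.8] [-45.4  82.9]
```

```bash
python3 -m handwheel '[{"gripper":10,"travel":[0.001,-0.003,0],"twist":-0.014},{"gripper":10,"travel":[0,0,0.02],"twist":0},{"gripper":10,"travel":[0,0,0.03],"twist":0},{"gripper":10,"travel":[0,0,0.025],"twist":0},{"gripper":10,"travel":[0,0,0.015],"twist":0}]' 30;python3 -m handwheel '[{"gripper":10,"travel":[0,0,0.008],"twist":0},{"gripper":10,"travel":[0,0,0],"twist":0},{"gripper":10,"travel":[0,0,0],"twist":0}]' 30
python3 - <<'E'
from h import *
from workcell import env
to(524.3,0.5,286.5,94.3)
f=env.grab_frame("wrist");g=env.grab_frame("side");pickle.dump((f,g),open("w10.pkl","wb"))
o=np.zeros((600,800,3),np.uint8)
o[:,:450]=cv2.resize(f["frame"][90:250,190:340],(450,600));o[:350,450:]=cv2.resize(g["frame"][130:240,180:290],(350,350))
cv2.imwrite("pics/m10.png",o[:,:,::-1])
E
```

```text
time_s: 17.27
ee_pos: [523.0, -0.2, 358.2]
ee_rot: [-179.8, -0.0, 94.2]
force: [0.7, 0.4, -3.7]
gripper_width: 15.5
time_s: 17.52
ee_pos: [524.5, 0.2, 353.3]
ee_rot: [180.0, -0.0, 94.3]
force: [-0.1, -0.0, -3.6]
gripper_width: 16.0
tool travel mm [ 0.3 -0.2 66.8] len 66.8 twist -0.0006 at [5.245e+02 2.000e-01 3.533e+02] [179.95  -0.    94.26] F [-0.1 -0.  -3.6] w 16.0 t 17.52
```

View pics/m10.png

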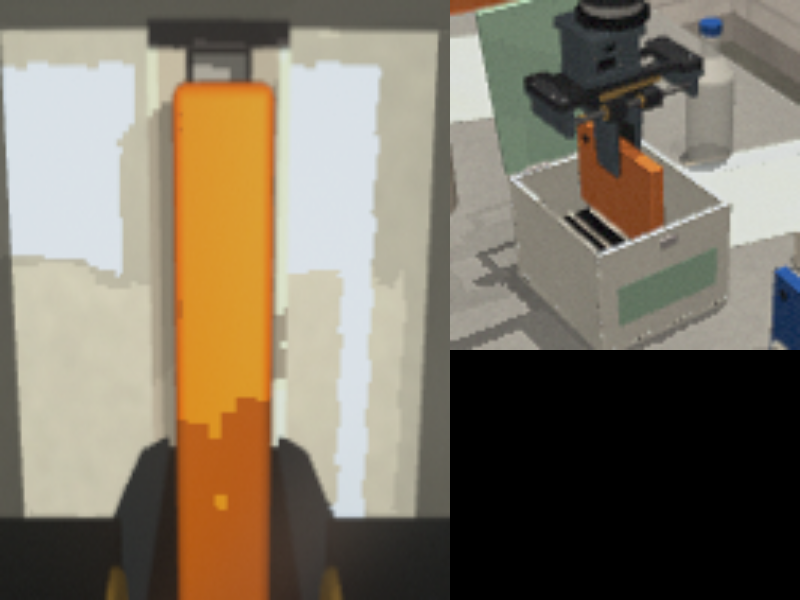

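The tablet (x 175–272) is centred over the slot mouth (150–290) and parallel to it. I'm lowering it.

```bash
python3 -m handwheel '[{"gripper":10,"travel":[0,0,0.01],"twist":0},{"gripper":10,"travel":[0,0,0.01],"twist":0},{"gripper":10,"travel":[0,0,0.01],"twist":0},{"gripper":10,"travel":[0,0,0],"twist":0}]' 30;python3 -m handwheel '[{"gripper":10,"travel":[0,0,0.008],"twist":0},{"gripper":10,"travel":[0,0,0.008],"twist":0},{"gripper":10,"travel":[0,0,0],"twist":0}]' 30
```

```text
time_s: 17.95
ee_pos: [523.4, 0.6, 320.1]
ee_rot: [-179.7, -0.0, 94.3]
force: [-1.8, -0.3, -4.0]
gripper_width: 15.7
time_s: 18.2
ee_pos: [523.8, 0.6, 304.9]
ee_rot: [-179.8, -0.0, 94.3]
force: [-1.0, -0.4, -4.5]
gripper_width: 15.9
```

```bash
python3 -m handwheel '[{"gripper":10,"travel":[0,0,0.006],"twist":0},{"gripper":10,"travel":[0,0,0.006],"twist":0},{"gripper":10,"travel":[0,0,0],"twist":0}]' 30;python3 -m handwheel '[{"gripper":10,"travel":[0,0,0.002],"twist":0},{"gripper":10,"travel":[0,0,0.002],"twist":0},{"gripper":10,"travel":[0,0,0],"twist":0}]' 30;python3 -m handwheel '[{"gripper":10,"travel":[0,0,0.001],"twist":0},{"gripper":10,"travel":[0,0,0.001],"twist":0},{"gripper":10,"travel":[0,0,0],"twist":0}]' 30
```

```text
time_s: 18.45
ee_pos: [524.0, 0.6, 293.6]
ee_rot: [-179.9, -0.0, 94.3]
force: [0.1, 0.1, -3.4]
gripper_width: 15.7
time_s: 18.7
ee_pos: [524.3, 0.6, 290.6]
ee_rot: [-180.0, -0.0, 94.3]
force: [0.7, -0.1, -3.4]
gripper_width: 15.8
time_s: 18.95
ee_pos: [524.3, 0.6, 288.7]
ee_rot: [180.0, -0.0, 94.3]
force: [-0.3, -1.3, -3.7]
gripper_width: 15.9
```

```bash
python3 -m handwheel '[{"gripper":10,"travel":[0,0,0.001],"twist":0},{"gripper":10,"travel":[0,0,0.001],"twist":0},{"gripper":10,"travel":[0,0,0],"twist":0}]' 30;python3 -m handwheel '[{"gripper":10,"travel":[0,0,0.001],"twist":0},{"gripper":10,"travel":[0,0,0],"twist":0},{"gripper":10,"travel":[0,0,0],"twist":0}]' 30
```

```text
time_s: 19.2
ee_pos: [524.3, 0.6, 286.7]
ee_rot: [180.0, -0.0, 94.3]
force: [-0.1, -0.2, -2.9]
gripper_width: 15.9
time_s: 19.45
ee_pos: [524.3, 0.6, 286.5]
ee_rot: [180.0, -0.0, 94.3]
force: [-1.9, 0.5, 5.1]
gripper_width: 15.9
```

Floor contact came at the predicted height, TCP z 286.5, with the vertical force going from −3 to +5 N. I'll release and retreat.

```bash
python3 -m handwheel '[{"gripper":30,"travel":[0,0,0],"twist":0},{"gripper":40,"travel":[0,0,0],"twist":0},{"gripper":50,"travel":[0,0,0],"twist":0},{"gripper":50,"travel":[0,0,0],"twist":0},{"gripper":50,"travel":[0,0,0],"twist":0}]' 30;python3 -m handwheel '[{"gripper":50,"travel":[0,0,-0.01],"twist":0},{"gripper":50,"travel":[0,0,-0.02],"twist":0},{"gripper":50,"travel":[0,0,-0.03],"twist":0},{"gripper":50,"travel":[0,0,-0.035],"twist":0},{"gripper":50,"travel":[0,0,-0.035],"twist":0}]'; python3 -m handwheel '[{"gripper":50,"travel":[-0.03,0,-0.03],"twist":0},{"gripper":50,"travel":[-0.035,0,-0.02],"twist":0},{"gripper":50,"travel":[-0.035,0,0],"twist":0},{"gripper":50,"travel":[-0.03,0,0],"twist":0},{"gripper":50,"travel":[0,0,0],"twist":0}]'
python3 - <<'E'
from h import *
from workcell import env
to()
D={c:env.grab_frame(c) for c in("wrist","side","top")}
for c in D:
    for n in("tablet_orange","lid_handle"): print(c,n,[(np.round(d["uv"],1).tolist(),round(d["confidence"],2),onplane(D[c],d["uv"],20 if n[0]=='t' else 291).round(1).tolist()) for d in env.pinpoint(c,n)])
o=np.zeros((600,800,3),np.uint8)
o[:300,:400]=cv2.resize(D["wrist"]["frame"],(400,300));o[:,400:]=cv2.resize(D["side"]["frame"][90:250,180:287],(400,600));o[300:,:400]=cv2.resize(D["top"]["frame"][150:285,140:320],(400,300))
cv2.imwrite("pics/m11.png",o[:,:,::-1])
f=D["wrist"];h=cv2.cvtColor(f["frame"],cv2.COLOR_RGB2HSV);m=((h[...,0]<20)&(h[...,1]>130)&(h[...,2]>60)).astype(np.uint8)
for z in (130,): 
  for v in range(0,384,15):
    c=np.where(m[v])[0]
    if len(c)>5: print(v,c[0],c[-1],onplane(f,(c[0],v),z).round(1),onplane(f,(c[-1]+1,v),z).round(1))
E
```

```text
time_s: 19.87
ee_pos: [524.4, 0.6, 285.6]
ee_rot: [180.0, -0.0, 94.3]
force: [0.2, 0.1, 0.7]
gripper_width: 44.7
time_s: 20.28
ee_pos: [523.9, 0.6, 417.6]
ee_rot: [-180.0, -0.0, 94.3]
force: [0.7, 0.5, -0.5]
gripper_width: 45.8
time_s: 20.7
ee_pos: [534.0, -132.7, 466.2]
ee_rot: [179.9, 0.2, 94.0]
force: [-0.8, -0.3, -0.2]
gripper_width: 45.7
tool travel mm [ 0.  0. -0.] len 0.0 twist None at [ 534.  -132.7  466.2] [179.91   0.2   94.04] F [-0.8 -0.3 -0.2] w 45.7 t 20.7
wrist tablet_orange [([261.9, 66.5], 0.92, [523.5, 2.6, 20.0])]
wrist lid_handle []
side tablet_orange [([236.1, 217.4], 0.76, [523.5, -18.7, 20.0]), ([327.9, 321.4], 0.73, [504.4, -540.9, 20.0])]
side lid_handle [([204.2, 131.3], 0.71, [508.8, 175.4, 291.0])]
top tablet_orange [([364.2, 222.5], 0.62, [507.4, -524.3, 20.0]), ([215.0, 215.3], 0.48, [524.8, 0.3, 20.0])]
top lid_handle [([143.7, 214.2], 0.91, [519.6, 184.3, 291.0])]
0 255 271 [514.1  48.9 130. ] [530.7  50.1 130. ]
15 255 271 [515.   35.3 130. ] [531.8  36.5 130. ]
30 255 271 [515.9  21.5 130. ] [532.8  22.7 130. ]
45 255 270 [516.8   7.5 130. ] [532.9   8.6 130. ]
60 256 270 [518.8  -6.7 130. ] [534.   -5.6 130. ]
75 256 270 [519.7 -21.2 130. ] [535.1 -20.1 130. ]
90 256 270 [520.7 -36.  130. ] [536.2 -34.9 130. ]
105 256 271 [521.6 -51.1 130. ] [538.4 -49.9 130. ]
120 256 270 [522.6 -66.4 130. ] [538.5 -65.3 130. ]
165 419 452 [ 708.3 -101.4  130. ] [748.4 -98.3 130. ]
195 416 447 [ 712.2 -136.4  130. ] [ 751.  -133.7  130. ]
285 175 356 [ 433.6 -274.4  130. ] [ 662.4 -258.5  130. ]
300 372 431 [ 685.8 -279.7  130. ] [ 766.4 -276.3  130. ]
315 169 446 [ 424.5 -320.8  130. ] [ 793.9 -299.1  130. ]
```

View pics/m11.png

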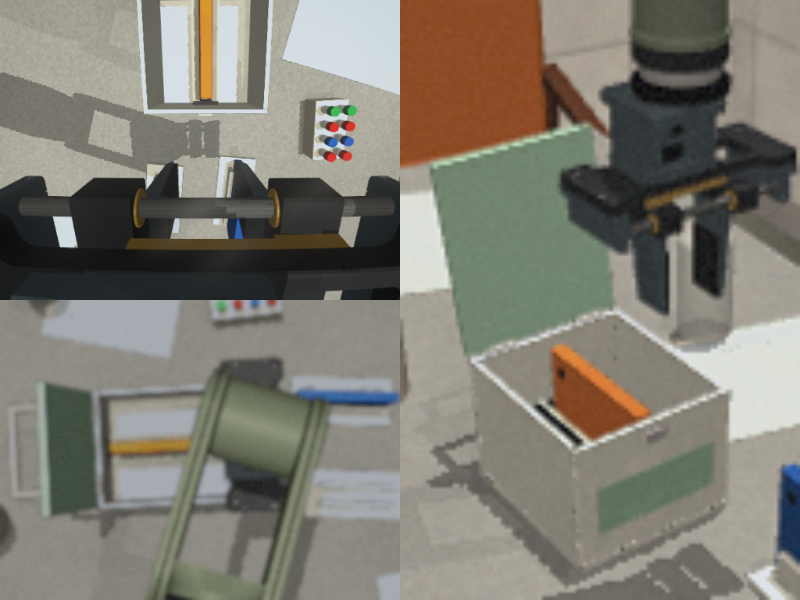

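```bash
python3 - <<'E'
from workcell import env
s=env.state();print(s["force"],s["qvel"].round(2),s["time_s"]);env.job_done()
E
```

```text
[ 0.15874783 -0.38615478 -0.15524385] [-0.33  0.03 -0.14 -0.1  -0.05 -0.04] 21.15
the job is handed in; nothing more can be done
```

I opened the lid to its stop, put the orange tablet from the white stand fully home in the case's slot, let go and backed the arm clear. The job was handed in at 21.2 s of the 64 s allowed. No verdict came back, so what follows is my own checks.

- **Lid:** the contact force rose to about 35 N in total at the stop. After release the handle was seen at about y 173–184, z 291 mm, against 178 and 291 predicted at the stop. The cameras disagreed by about 9 mm in y at the last check. All of those readings are still past the limit of about y 166 mm that corresponds to 1.67 rad.
- **Tablet:** the force reversed (floor contact) at the height predicted for fully seated. The final pictures show it upright in the slot with its top just below the case rim. Two of the networks' three position readings put it within about 3 mm of the slot's middle. The side camera's reading was 19 mm off lengthwise, which I put down to the lower edge being hidden there.
- **Left alone:** the arm made no contact with the blue tablet, mug, bottle or tube rack that I know of. The blue tablet and the rack looked unmoved in the last pictures; I did not measure any of the four again.
- **Look-alike:** the larger orange slab standing loose on the desk was never touched.

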